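Roll down the press-down cover of a seed tray

ROBOT

A 7-joint arm with a two-finger parallel gripper is mounted at the origin on the work surface. World frame = base frame: x ahead of the robot, y to its left, z up, the work surface at z = 0. Lengths are in mm, angles in rad, forces in N, time in s.
With the tool pointing down it reaches from about 425 to 925 mm from the base axis. Payload 6.8 kg.
Tool frame: the origin (TCP) lies on the front face of the gripper's body, between the roots of the fingers; the fingertips stand nose_length ahead of it and the grasp point (between the pads) lies 54 mm ahead of it (nose_length is the distance from the TCP to the fingertips, in mm); z points along the fingers, y is the direction in which the jaws open and shut (so a half turn about z gives the same grasp; the last joint's range is limited). The gripper opens to 85 mm and grips with 20 to 120 N. Pads are 22 mm wide; open, the fingers measure 114 mm over their backs; the gripper's body (76 mm by 85 mm) begins 54 mm behind the grasp point. The pads swing forward as they close: fully open they stand 13 mm farther back than shut.
Start: joints at [-1.239, 0.477, 0.022, 1.555, -0.011, 1.109, -0.083], TCP at [287.386, 610.782, 303.908] pointing down, gripper open.
Joint ranges: [-2.96, 2.96], [-0.34, 2.1], [-1.41, 1.46], [0.24, 2.44], [-1.37, 4.51], [0.17, 1.92], [-2.96, 2.96]. Speed limits (rad/s): [2.39, 2.39, 3.14, 3.14, 3.14, 3.14, 3.14].

INTERFACE

Orientations are given as a unit quaternion [w, x, y, z].
In Python, from rig import read_state, camera, sign_off, nose_length gives the robot as it stands.
- The arm moves only by the shell command python3 -m creep 'ROWS' [FORCE]. ROWS is JSON, one flat list of numbers, 5 for each row, row after row: the opening in per cent of the stroke, from 0 (shut) to 100 (fully open), then the shift along the tool's x, y, z in mm, then the turn about the tool's z in degrees. In form: [hand, tx, ty, tz, turn, hand, tx, ty, tz, turn, ...]. A call has 1 to 5 rows; each row is the pose to reach, as a shift and turn from the pose measured when the call began, along the tool's axes at that moment; what a row does not reach only later rows make up. A row lasts 1/8 s, in which the tool goes at most 62.5 mm and 10.7 degrees, less where a joint would pass 70% of its speed; a pose out of reach is approached as far as the arm can. A call with a gripper value outside its range is refused whole. The fingers move at their own pace and stop on an object; FORCE is the grip in N (left out, the last holds). Time passes only in rows, so rows that repeat a pose let the fingers close. It gives the time, the measured TCP pose, the force and the opening at its end, in the units of the state.
- read_state(): the state, without advancing time (a new reading comes with each control period).
- camera(name): name is "side" or "top"; returns a dict with "frame" (420x560x3 uint8, red, green, blue), "fx", "fy", "cx", "cy" (pixels), "R" (3x3) and "t" (3): a world point X has camera coordinates R X + t. Camera axes: x right, y down, z forward; pixel columns grow to the right and rows downward; lengths in mm; the calibration is good to about 2 mm. A picture is of the moment at which its call begins. There is no depth.
- sign_off(): hands the job in, once; it reports no verdict.
The state is a dict: "t": time; "joint_positions": joint angles; "joint_vel": joint speeds; "joint_efforts": joint torques, N m; "tcp_pos": TCP position; "eef_rot": TCP orientation; "wrist_force": force on the tool from outside, world axes, zero at the start; "torque": the same for the moment, N m; "grip_width": opening from 0.0 (shut) to 1.0 (fully open).
Only numpy, scipy, OpenCV 4.12 (cv2) and the standard library are available. Lean on these libraries where they do the work, as an engineer would, in place of code of your own. Each camera call takes 0.05 s, during which the arm holds its last target.

TASK

Pick up the hand roller from its rubber mat and roll it over the four white panels of the seed tray's cover, pressing firmly and steadily but not hard, until every panel has been pushed down flush with the green frame. Press with the roller's wheel only, never with the fingers, and leave the pots and the tamper alone. Then stand the roller back on its mat, on its wheel and feet, and let go of it.

Things in the scene. Friction and masses are not known exactly. Their poses are not given: they have to be found in the camera images.
- mat: Flat black rubber mat fixed to the bench, 190 (its x) x 170 (its y) x 3 mm. Origin: centre of its underside; z up. The roller stands on it.
- roller_grip (a point): Centre of the hand roller's wooden grip bar: 125 mm long (x), 24 mm thick, 26 mm high, flat sides, a steel plate at each end (x = +-60 mm). Axes are the roller's: parked, z is vertical, x along bar and axle, y to its front. Parked on wheel and feet, the frame and the bar's flat sides lean back 15 degrees (0.262 rad), tops towards -y; this point is 83 mm above the mat's top.
- roller_axle (a point): Middle of the axle of the roller's grey wheel, 54 mm in diameter, 108 mm wide, turning freely. The grip bar's centre is 58 mm from it (31 mm from the wheel's rim); parked, 15 mm behind it (-y) and 56 mm higher. Two steel feet reach 52 mm behind it. With the frame turned upright (bar straight above axle) the bar's centre is 85 mm above the wheel's lowest line and the feet clear a flat surface by 13 mm.
- roller: The same hand roller, frame and wheel together, about 0.55 kg (0.4 to 0.7). Origin, while parked: on the mat's top, straight below the middle of the axle. Same axes as point roller_grip.
- roller_wheel (a joint): Angle of the roller's wheel in its frame (rad), either way, without end stops; 0 at the start. One radian is 27 mm of rolling.
- tray: Clear seed-starter tray fixed to the bench, 160 (its x) x 260 (its y) x 38 mm. Origin: centre of its underside, on the bench; z up. On screw feet in it stands a green cover frame, 144 x 240 mm, that holds four white panels. The frame's flat top is level, 45 to 55 mm above the bench: set differently each time, not measured, to be found by touch.
- cover_mid (a point): Middle of the cover, 50 mm above the bench (the frame's true top is up to 5 mm off this); axes as body tray. White panels, each 118 (x) x 39 mm (y), lie at y = -60, -20, +20, +60 mm; flat green landings, 40 mm wide, at y = -100 and +100 mm. Roll along y, either way: 15 to 20 N of downward force in all, felt at the tool, sinks the panels one after another. Above 60 N the cover cracks.
- panel1 (a joint): Travel of the white cover panel at y = -60 mm of the tray (m): 0 = standing 6 mm above the frame, 0.006 = flush; flush from 0.0045 on. Slides straight down against 8 to 12 N of friction, stops flush, stays there. Starts 4.5 to 6 mm proud, its orange edges showing.
- panel2 (a joint): Travel of the white cover panel at y = -20 mm of the tray (m): 0 = standing 6 mm above the frame, 0.006 = flush; flush from 0.0045 on. Slides straight down against 8 to 12 N of friction, stops flush, stays there. Starts 4.5 to 6 mm proud, its orange edges showing.
- panel3 (a joint): Travel of the white cover panel at y = +20 mm of the tray (m): 0 = standing 6 mm above the frame, 0.006 = flush; flush from 0.0045 on. Slides straight down against 8 to 12 N of friction, stops flush, stays there. Starts 4.5 to 6 mm proud, its orange edges showing.
- panel4 (a joint): Travel of the white cover panel at y = +60 mm of the tray (m): 0 = standing 6 mm above the frame, 0.006 = flush; flush from 0.0045 on. Slides straight down against 8 to 12 N of friction, stops flush, stays there. Starts 4.5 to 6 mm proud, its orange edges showing.
- planter: Glazed blue planter, 130 mm across, 110 mm high, a bystander. Origin: centre of its underside.
- clay_pot: Terracotta pot, 100 mm across, 90 mm high, a bystander. Origin: centre of its underside.
- tamper: Round wooden tamper standing on its disc, 72 mm across, 90 mm high, a bystander. Origin: centre of its underside.
Things that resemble listed ones, but are neither listed nor needed, are in the scene too. What is meant by the roller is not purple or turquoise, and is the larger of those in its own colour.

How it is judged:
By the outcome, as a careful person would: the job done as asked, in the order asked, and still so for the second after the job is handed in, with the robot touching nothing.
It also fails if it takes over 72 s, if anything falls off the work surface, if the arm or the gripper's body presses on something with over 40 N, if the wrist force passes 120 N, or if a joint passes its speed limit or range.

## Working session

There is one attempt and no reset: what is moved stays moved. The work goes in short steps, Python scripts to look and compute and a shell command to move; the robot and the scene stay as the last step left them, time stands still between calls to the robot, and variables do not carry over. Pictures are saved under pics/ and viewed, and the job is handed in when it is done.

```bash
ls; mkdir -p pics; python3 - <<'E'
from rig import *
import cv2
s=read_state();print(s);print(nose_length if not callable(nose_length) else nose_length())
for n in("side","top"):
    c=camera(n);cv2.imwrite(f"pics/{n}0.png",c["frame"][:,:,::-1]);print(n,c["fx"],c["cx"],c["cy"],c["R"],c["t"])
E
```

```text
pics
{'t': 0.0, 'joint_positions': array([-1.23909369,  0.47776152,  0.02232939,  1.55644847, -0.01151525,
        1.10931838, -0.08309817]), 'joint_vel': array([ 0.00146159,  0.00040467,  0.00047287, -0.00018391,  0.0010048 ,
        0.00172309, -0.00029534]), 'joint_efforts': array([ 1.06951550e-04, -5.96452081e+01,  1.60866939e+00, -2.81188399e+01,
        1.26168964e-02,  9.43697611e-03, -1.23814524e-05]), 'tcp_pos': array([287.18696553, 610.34524357, 302.95253182]), 'eef_rot': array([-1.40659537e-04,  2.18120614e-01,  9.75921401e-01, -8.92959189e-04]), 'wrist_force': array([ 7.31781903e-01,  4.56383019e-04, -1.24582862e+00]), 'torque': array([-0.03003616,  0.06346036, -0.02465819]), 'grip_width': 0.9992585937052278}
72.6
side 459.4370845833574 285.67193762867083 206.37511310998892 [[ 0.88348656 -0.46827902  0.01289422]
 [-0.27196862 -0.53513666 -0.79978861]
 [ 0.3814244   0.70309566 -0.60014325]] [-504.72101028  172.36968059  933.26374329]
top 480.1455143157751 278.24740673680543 208.5589272763928 [[ 0.01883659 -0.99980976  0.00506143]
 [-0.99006547 -0.01935804 -0.13926821]
 [ 0.1393397  -0.00238781 -0.99024176]] [ -98.44445923  576.15576183 1253.67647821]
```

View pics/side0.png

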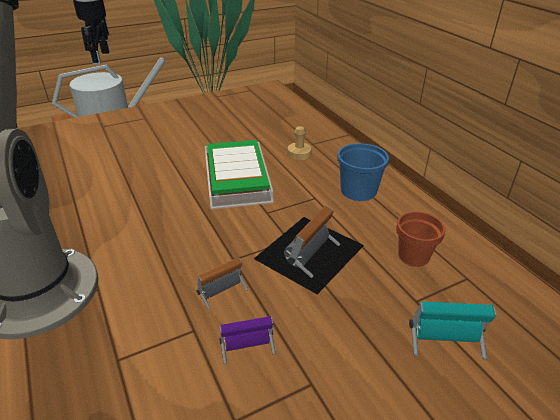

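View pics/top0.png

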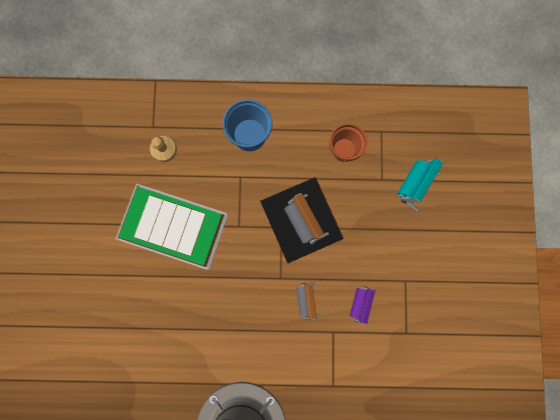

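```bash
cat > h.py <<'E'
from rig import *
import numpy as np, cv2
from scipy.spatial.transform import Rotation as Rn
def ray(c,u,v,z):
    C=-c["R"].T@c["t"]; d=c["R"].T@np.array([(u-c["cx"])/c["fx"],(v-c["cy"])/c["fy"],1]); return C+d*(z-C[2])/d[2]
def proj(c,X):
    p=c["R"]@np.array(X,float)+c["t"]; return np.array([c["fx"]*p[0]/p[2]+c["cx"],c["fy"]*p[1]/p[2]+c["cy"]])
def tri(c1,p1,c2,p2):
    P=[np.array([[c["fx"],0,c["cx"]],[0,c["fy"],c["cy"]],[0,0,1]])@np.c_[c["R"],c["t"]] for c in(c1,c2)]
    X=cv2.triangulatePoints(P[0],P[1],np.array(p1,float).reshape(2,1),np.array(p2,float).reshape(2,1));return (X[:3]/X[3]).ravel()
def R_():
    q=read_state()["eef_rot"];return Rn.from_quat([q[1],q[2],q[3],q[0]]).as_matrix()
def to(xyz,yaw=None):
    "shift in tool axes to TCP world xyz; yaw = world angle (deg) wanted for tool y, mod 180"
    s=read_state();R=R_();print("now",s["tcp_pos"].round(1),"yaw",yawd().round(2),"F",s["wrist_force"].round(1),"g",round(s["grip_width"],3),"t",s["t"])
    print("shift",(R.T@(np.array(xyz)-s["tcp_pos"])).round(1))
    if yaw is not None: print("turn",round(-((yaw-yawd()+90)%180-90),1))
def yawd():
    R=R_();return np.degrees(np.arctan2(R[1,1],R[0,1]))
E
python3 - <<'E'
from h import *
c=camera("top");s=camera("side");np.savez("cams.npz",top=c["frame"],side=s["frame"])
def big(m,roi=None):
    if roi:
        k=np.zeros_like(m);x0,y0,x1,y1=roi;k[y0:y1,x0:x1]=m[y0:y1,x0:x1];m=k
    n,_=cv2.findContours(m,0,2);return max(n,key=cv2.contourArea)
f=c["frame"];hsv=cv2.cvtColor(f,cv2.COLOR_RGB2HSV);print(hsv[220,308],hsv[225,293],hsv[240,335],hsv[225,130])
for nm,cc in(("top",c),("side",s)):
    h=cv2.cvtColor(cc["frame"],cv2.COLOR_RGB2HSV)
    g=cv2.inRange(h,(50,120,60),(75,255,255)); g=big(g,(100,150,260,300) if nm=="top" else (190,130,290,210))
    r=cv2.minAreaRect(g);b=cv2.boxPoints(r);
    P=np.array([ray(cc,*p,50) for p in b]);print(nm,"green",b.tolist(),P.round(1).tolist(),P.mean(0),np.linalg.norm(P[1]-P[0]),np.linalg.norm(P[2]-P[1]))
    e=P[1]-P[0] if np.linalg.norm(P[1]-P[0])>np.linalg.norm(P[2]-P[1]) else P[2]-P[1];print("long ang",np.degrees(np.arctan2(e[1],e[0]))%180)
    k=cv2.inRange(h,(0,0,0),(180,255,45));k=cv2.morphologyEx(k,cv2.MORPH_CLOSE,np.ones((3,3)));k=cv2.convexHull(big(k,(240,160,360,280) if nm=="top" else (240,200,380,300)))
    b=cv2.approxPolyDP(k,6,True)[:,0];P=np.array([ray(cc,*p,3) for p in b]);print("mat",b.tolist(),P.round(1).tolist(),P.mean(0))
    o=cv2.inRange(h,(5,120,60),(20,255,255));
    if nm=="top":
        m=np.zeros_like(o);cv2.fillPoly(m,[k],255);o&=cv2.erode(m,np.ones((9,9)))
        g=big(o);r=cv2.minAreaRect(g);print("bar",r,[ray(cc,*p,95).round(1).tolist() for p in cv2.boxPoints(r)],ray(cc,*r[0],95))
for nm,x in(("top",(230,150,370,290)),("side",(240,190,380,300)),("top",(100,170,240,280))):
    F=(c if nm=="top" else s)["frame"][x[1]:x[3],x[0]:x[2]];cv2.imwrite(f"pics/z_{nm}{x[0]}.png",cv2.resize(F[:,:,::-1],None,fx=4,fy=4,interpolation=cv2.INTER_CUBIC))
E
```

```text
[ 13 173 152] [128  13  78] [ 0  0 30] [ 69 209 150]
top green [[118.50001525878906, 236.5], [135.50001525878906, 185.5], [221.6000213623047, 214.20001220703125], [204.6000213623047, 265.20001220703125]] [[493.6, 334.4, 50.0], [631.7, 297.7, 50.0], [558.4, 63.6, 50.0], [422.4, 103.5, 50.0]] [526.54772303 199.79696745  50.        ] 142.92711818351466 245.3507001405361
long ang 72.62244822877291
mat [[314, 178], [342, 238], [288, 262], [261, 201]] [[671.6, -185.9, 3.0], [504.8, -264.5, 3.0], [436.3, -116.9, 3.0], [603.5, -39.1, 3.0]] [ 554.0658687  -151.60003648    3.        ]
bar ((307.9528503417969, 215.91506958007812), (47.39875030517578, 10.878402709960938), 60.945396423339844) [[599.0, -121.5, 95.0], [613.4, -146.0, 95.0], [506.8, -206.3, 95.0], [492.7, -182.0, 95.0]] [ 552.6408081  -164.11518931   95.        ]
side green [[206.83822631835938, 143.30111694335938], [263.89215087890625, 137.86740112304688], [268.7191162109375, 188.55056762695312], [211.66519165039062, 193.98428344726562]] [[491.8, 338.3, 50.0], [653.5, 294.0, 50.0], [549.7, 51.3, 50.0], [414.6, 93.5, 50.0]] [527.40231964 194.26613091  50.        ] 167.60702375039597 263.95683499703426
long ang 66.86431742229071
mat [[362, 245], [317, 293], [254, 258], [304, 217]] [[669.7, -188.4, 3.0], [501.9, -267.0, 3.0], [431.2, -114.7, 3.0], [602.5, -37.6, 3.0]] [ 551.33410735 -151.9253569     3.        ]
```

View pics/z_top230.png

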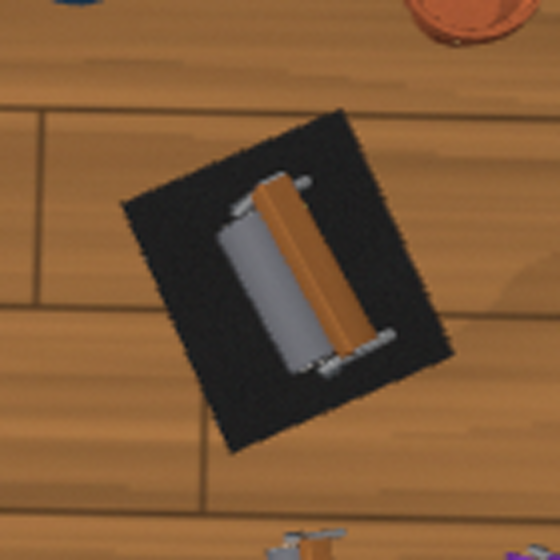

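View pics/z_side240.png

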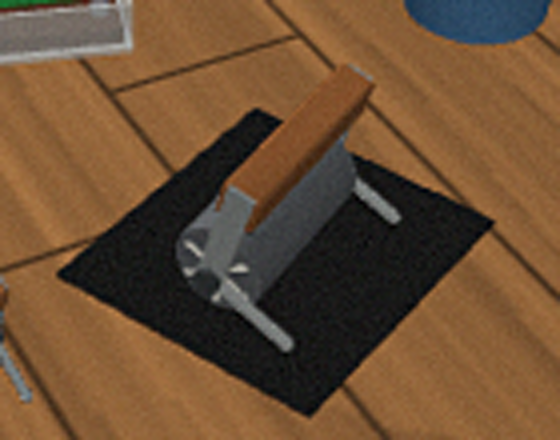

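View pics/z_top100.png

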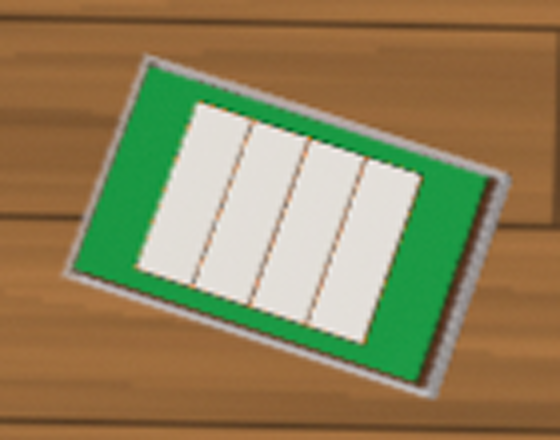

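```bash
python3 - <<'E'
from h import *
T=camera("top");S=camera("side")
for nm,cc,roi in(("top",T,(100,170,240,280)),("side",S,(200,135,280,200))):
    h=cv2.cvtColor(cc["frame"],cv2.COLOR_RGB2HSV);w=cv2.inRange(h,(0,0,190),(180,40,255));k=np.zeros_like(w);x0,y0,x1,y1=roi;k[y0:y1,x0:x1]=w[y0:y1,x0:x1]
    k=cv2.morphologyEx(cv2.morphologyEx(k,cv2.MORPH_OPEN,np.ones((3,3))),cv2.MORPH_CLOSE,np.ones((7,7)))
    n=max(cv2.findContours(k,0,2)[0],key=cv2.contourArea);q=cv2.approxPolyDP(cv2.convexHull(n),4,True)[:,0]
    P=np.array([ray(cc,*p,55) for p in q]);print(nm,q.tolist(),P.round(1).tolist(),"centroid",P.mean(0).round(1))
    for i in range(len(P)):
        e=P[(i+1)%len(P)]-P[i];print(np.linalg.norm(e).round(1),(np.degrees(np.arctan2(e[1],e[0]))%180).round(1))
# bar ends from zooms (top face corners)
f=lambda z,o:(z[0]/4+o[0],z[1]/4+o[1])
# grip candidates
for a in(29.6,):
  u=np.array([np.cos(np.radians(a)),np.sin(np.radians(a))])
  for c in((551,-161),):
    for t in(-62.5,0,62.5):
        X=[*(np.array(c)+t*u),86];p=proj(T,X);q=proj(S,X);print("grip",t,"ztop",(p-[230,150])*4,"zside",(q-[240,190])*4)
for a,b in(((266,182),(357,68)),((352,350),(232,190))):
    print(tri(T,f(a,(230,150)),S,f(b,(240,190))))
E
```

```text
top [[149, 196], [203, 213], [190, 254], [135, 236]] [[603.0, 258.5, 55.0], [560.1, 112.5, 55.0], [450.8, 142.2, 55.0], [495.4, 289.4, 55.0]] centroid [527.3 200.7  55. ]
152.2 73.6
113.2 164.8
153.7 73.2
112.0 164.0
side [[253, 146], [260, 175], [216, 179], [213, 149]] [[600.8, 256.1, 55.0], [553.7, 110.2, 55.0], [445.7, 143.8, 55.0], [493.2, 291.0, 55.0]] centroid [523.4 200.3  55. ]
153.3 72.1
113.2 162.7
154.6 72.1
113.1 162.1
grip -62.5 ztop [353.03739066 352.38640119] zside [231.81551268 205.24832661]
grip 0 ztop [306.06384324 267.79953559] zside [292.69882665 140.41024511]
grip 62.5 ztop [259.65243661 184.22493606] zside [348.52169328  80.96131993]
[ 605.94219611 -134.29929578   97.42652671]
[ 497.39441482 -190.3938284    94.82093824]
```

```bash
python3 -c "
from h import *
to([550.5,-160.5,240],119)"
```

```text
now [287.3 610.7 303.6] yaw 64.8 F [-1.   0.6 -0.1] g 1.003 t 0.3
shift [-566.5 -585.7   63.9]
turn -54.2
```

```bash
python3 -m creep '[100,-566,-586,0,0,100,-566,-586,0,0,100,-566,-586,0,0,100,-566,-586,0,0,100,-566,-586,0,0]' 60; python3 -c "
from h import *
to([550.5,-160.5,240],119)"
```

```text
t: 0.92
tcp_pos: [388.6, 312.9, 304.1]
eef_rot: [0.0, 0.218, 0.976, 0.0]
wrist_force: [1.9, -0.2, -1.5]
grip_width: 1.003
now [388.6 312.9 304.1] yaw 64.8 F [ 1.9 -0.2 -1.5] g 1.003 t 0.925
shift [-348.1 -359.4   64.2]
turn -54.2
```

```bash
python3 -m creep '[100,-348,-359,30,-30,100,-348,-359,30,-30,100,-348,-359,30,-30,100,-348,-359,30,-30,100,-348,-359,30,-30]'; python3 -c "
from h import *
to([550.5,-160.5,220],119)"
```

```text
t: 1.55
tcp_pos: [482.6, 40.5, 287.2]
eef_rot: [0.001, -0.042, 0.999, 0.0]
wrist_force: [1.1, 0.6, -0.5]
grip_width: 0.999
now [482.6  40.5 287.2] yaw 94.85 F [ 1.1  0.6 -0.5] g 0.999 t 1.55
shift [ -50.5 -206.    67.2]
turn -24.1
```

```bash
python3 -m creep '[100,-50,-206,67,-24,100,-50,-206,67,-24,100,-50,-206,67,-24,100,-50,-206,67,-24,100,-50,-206,67,-24]'; python3 - <<'E'
from h import *
to([550.5,-160.5,142],119)
for n in("side","top"):
    c=camera(n);f=c["frame"][150:300,220:380];cv2.imwrite(f"pics/{n}1.png",cv2.resize(f[:,:,::-1],None,fx=4,fy=4))
E
```

```text
t: 2.17
tcp_pos: [549.4, -165.6, 219.0]
eef_rot: [-0.0, -0.246, 0.969, -0.001]
wrist_force: [-0.0, 0.7, 1.2]
grip_width: 0.999
now [ 549.4 -165.6  219. ] yaw 118.42 F [-0.   0.7  1.2] g 0.999 t 2.175
shift [-3.5  4.1 77. ]
turn -0.6
```

View pics/side1.png

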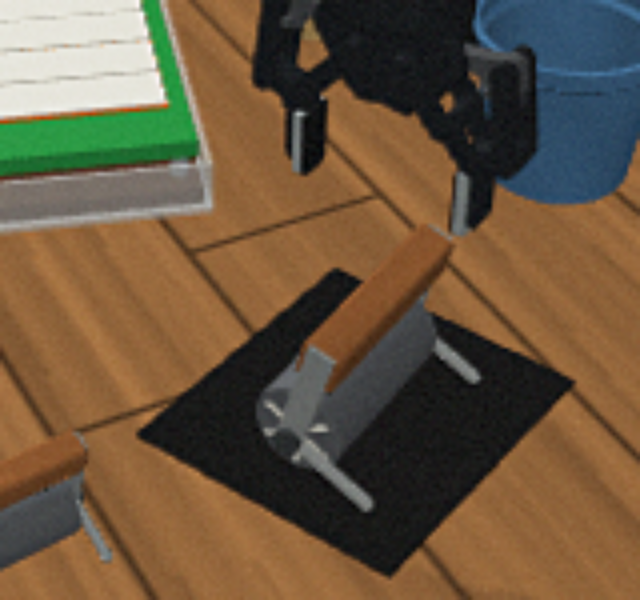

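View pics/top1.png

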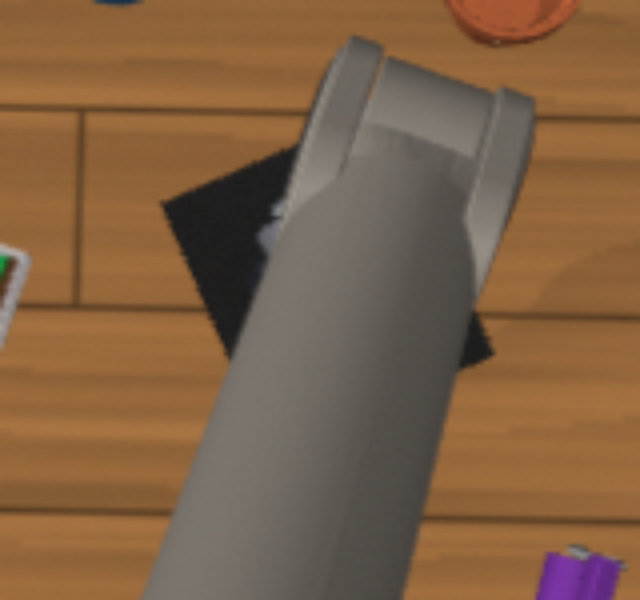

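```bash
python3 -m creep '[100,-3,4,30,-1,100,-3,4,55,-1,100,-3,4,77,-1,100,-3,4,77,-1,100,-3,4,77,-1]'; python3 - <<'E'
from h import *
to([550.5,-160.5,142],119)
c=camera("side");f=c["frame"][150:300,220:380];cv2.imwrite(f"pics/side2.png",cv2.resize(f[:,:,::-1],None,fx=4,fy=4))
E
```

```text
t: 2.9
tcp_pos: [551.1, -154.7, 143.9]
eef_rot: [0.001, -0.258, 0.966, 0.0]
wrist_force: [0.1, -0.1, 0.4]
grip_width: 1.003
now [ 551.1 -154.7  143.9] yaw 119.86 F [ 0.1 -0.1  0.4] g 1.003 t 2.9
shift [ 3.5 -4.7  1.9]
turn 0.9
```

View pics/side2.png

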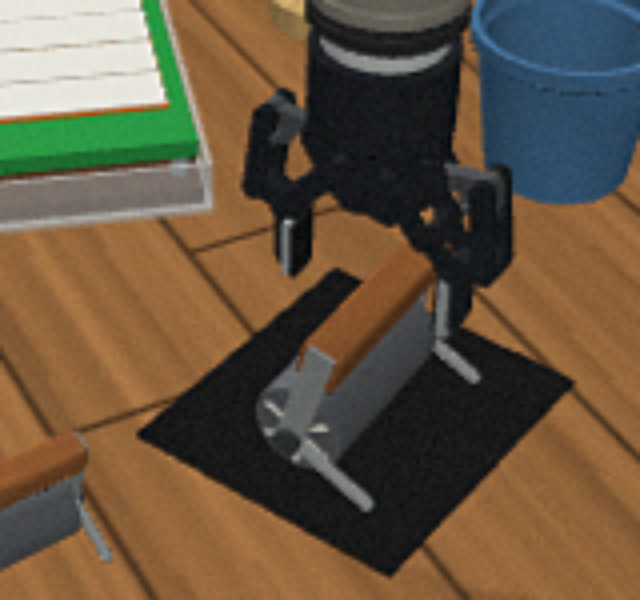

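```bash
python3 -m creep '[100,3.5,-4.7,0,0,100,3.5,-4.7,0,0]' ; python3 - <<'E'
from h import *
to([550.5,-160.5,142],119)
E
```

```text
t: 3.2
tcp_pos: [550.9, -161.7, 145.0]
eef_rot: [0.002, -0.257, 0.966, -0.0]
wrist_force: [-0.3, 0.2, -0.4]
grip_width: 0.997
now [ 550.9 -161.7  145. ] yaw 119.79 F [-0.3  0.2 -0.4] g 0.997 t 3.2
shift [-0.2  1.2  3. ]
turn 0.8
```

```bash
python3 -m creep '[60,0,1,3,0,40,0,1,3,0,25,0,1,3,0,10,0,1,3,0,0,0,1,3,0]' 40; python3 -m creep '[0,0,0,0,0,0,0,0,0,0,0,0,0,0,0]' 100; python3 - <<'E'
from h import *
to([550.5,-160.5,142],119)
c=camera("side");f=c["frame"][150:300,220:380];cv2.imwrite(f"pics/side3.png",cv2.resize(f[:,:,::-1],None,fx=4,fy=4))
E
```

```text
t: 3.82
tcp_pos: [550.6, -161.0, 142.5]
eef_rot: [0.002, -0.257, 0.966, -0.001]
wrist_force: [-1.0, -0.2, 6.4]
grip_width: 0.322
t: 4.2
tcp_pos: [550.8, -161.4, 143.1]
eef_rot: [0.003, -0.257, 0.966, -0.001]
wrist_force: [-1.7, 0.4, 6.1]
grip_width: 0.29
now [ 550.8 -161.4  143.1] yaw 119.75 F [-1.7  0.4  6.1] g 0.29 t 4.2
shift [-0.2  1.   1.1]
turn 0.7
```

View pics/side3.png

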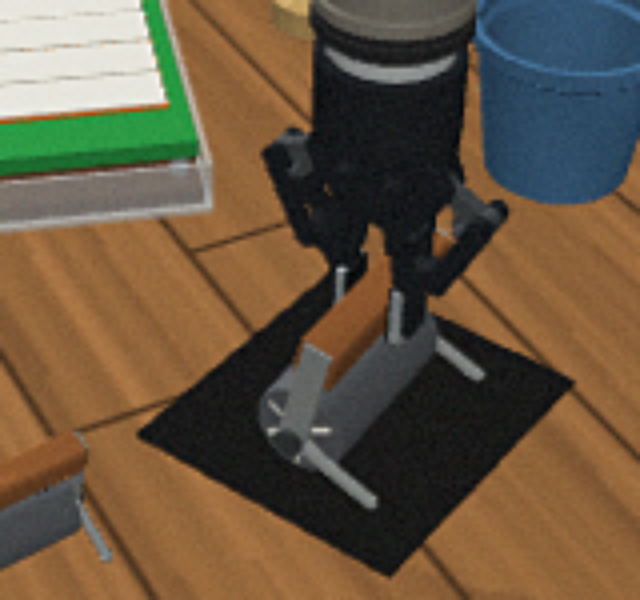

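```bash
python3 -m creep '[0,0,0,-25,0,0,0,0,-55,0,0,0,0,-70,0,0,0,0,-70,0,0,0,0,-70,0]' 100; python3 - <<'E'
from h import *
to([525.5,200.5,240],72.7)
c=camera("side");f=c["frame"][100:300,220:400];cv2.imwrite(f"pics/side4.png",cv2.resize(f[:,:,::-1],None,fx=3,fy=3))
E
```

```text
t: 4.88
tcp_pos: [549.6, -161.0, 211.7]
eef_rot: [0.001, -0.257, 0.966, -0.0]
wrist_force: [-0.3, -0.4, -6.3]
grip_width: 0.297
now [ 549.6 -161.   211.7] yaw 119.77 F [-0.3 -0.4 -6.3] g 0.297 t 4.875
shift [-158.6  325.7  -28.3]
turn 47.1
```

View pics/side4.png

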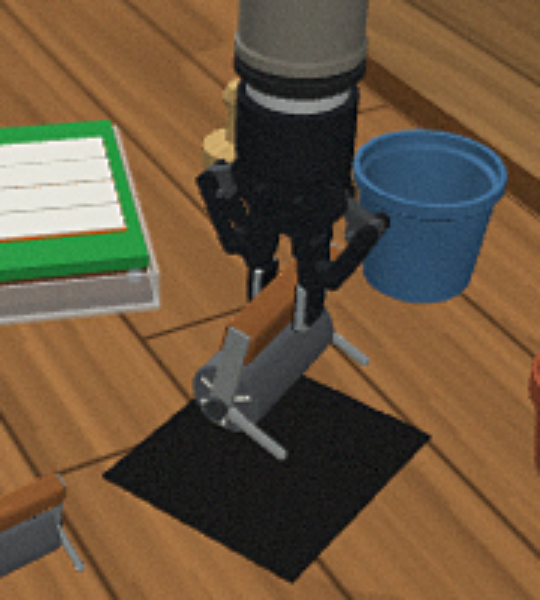

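```bash
python3 - <<'E'
from h import *
c=camera("side");s=read_state();p=s["tcp_pos"];R=R_()
u=np.array([np.cos(np.radians(29.8)),np.sin(np.radians(29.8)),0]);v=np.array([-u[1],u[0],0])
for dz in(54,50):
 g=p-[0,0,dz]
 for lean in(0,15):
  a=np.radians(lean);d=np.array([0,0,-np.cos(a)])+v*np.sin(a)   # from bar to axle
  n=v*np.cos(a)+np.array([0,0,np.sin(a)])
  for nm,X in(("bar",g-60*u),("axle",g-62*u+58*d),("top",g-62*u-13*d)): print(dz,lean,nm,((proj(c,X)-[220,100])*3).round(0))
f=c["frame"][200:250,275:325];cv2.imwrite("pics/side5.png",cv2.resize(f[:,:,::-1],None,fx=12,fy=12,interpolation=cv2.INTER_CUBIC))
E
```

```text
54 0 bar [238. 339.]
54 0 axle [234. 409.]
54 0 top [237. 325.]
54 15 bar [238. 339.]
54 15 axle [215. 399.]
54 15 top [241. 327.]
50 0 bar [238. 334.]
50 0 axle [234. 404.]
50 0 top [237. 320.]
50 15 bar [238. 334.]
50 15 axle [215. 394.]
50 15 top [241. 322.]
```

View pics/side5.png

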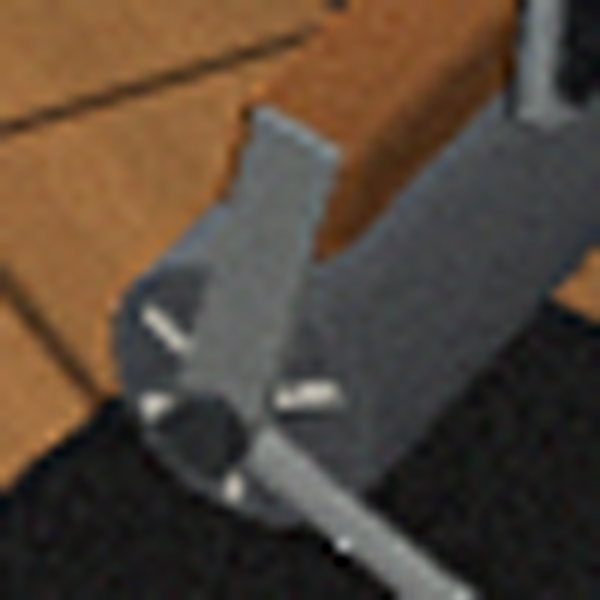

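```bash
python3 - <<'E'
import numpy as np,cv2
f=np.load("cams.npz")["side"][230:280,280:330];cv2.imwrite("pics/side6.png",cv2.resize(f[:,:,::-1],None,fx=12,fy=12,interpolation=cv2.INTER_CUBIC))
E
```

```text
(no output)
```

View pics/side6.png

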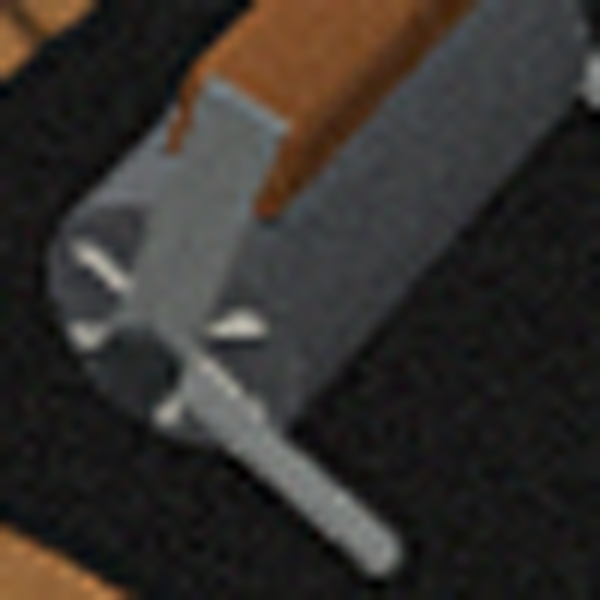

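```bash
python3 -m creep '[0,0,0,0,0,0,0,0,0,0,0,0,0,0,0,0,0,0,0,0]' 120; python3 - <<'E'
from h import *
to([525.5,200.5,240],72.7)
c=camera("side")
f=c["frame"][200:250,275:325];cv2.imwrite("pics/side7.png",cv2.resize(f[:,:,::-1],None,fx=12,fy=12,interpolation=cv2.INTER_CUBIC))
E
```

```text
t: 5.48
tcp_pos: [549.7, -161.1, 211.7]
eef_rot: [0.001, -0.257, 0.966, -0.0]
wrist_force: [0.3, 0.4, -5.1]
grip_width: 0.286
now [ 549.7 -161.1  211.7] yaw 119.76 F [ 0.3  0.4 -5.1] g 0.286 t 5.475
shift [-158.5  325.9  -28.3]
turn 47.1
```

View pics/side7.png

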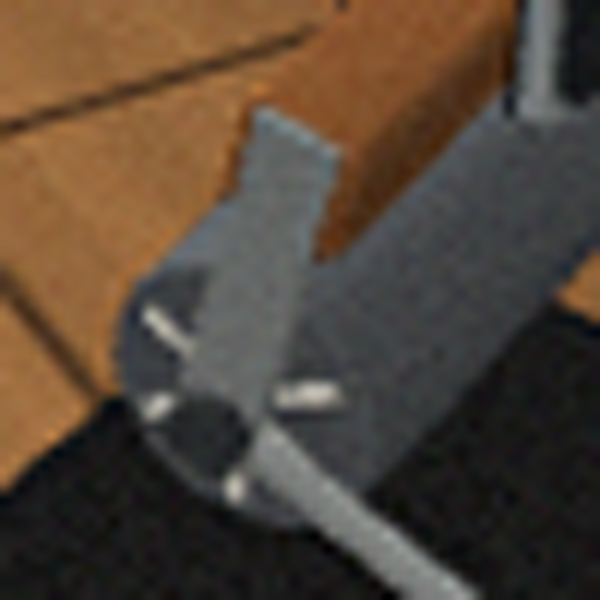

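```bash
python3 - <<'E'
from h import *
c=camera("side")
u=np.array([np.cos(np.radians(29.8)),np.sin(np.radians(29.8)),0]);v=np.array([-u[1],u[0],0]);z=np.array([0,0,1.])
def pts(axle,lean):
    # frame coords defined at parked (lean 15): bar (-15,56), top of plate, foot(-52,-24)
    a=np.radians(15-lean) # rotate forward
    def r(y,h): return axle+ -0*u + v*(y*np.cos(a)+h*np.sin(a))+z*(-y*np.sin(a)+h*np.cos(a))
    return {"bar":r(-15,56)-62*u,"top":r(-18.4,68.6)-62*u,"axle":axle-62*u,"foot":r(-50,-23)-62*u}
def show(nm,P,o):
    q={k:(proj(c,X)-o)*12 for k,X in P.items()}
    print(nm,{k:x.round(0).tolist() for k,x in q.items()},"top->axle",((q["axle"]-q["top"])).round(0),"axle->foot",(q["foot"]-q["axle"]).round(0))
g=np.array([551,-161,86.]);show("parked",pts(g+15*v-56*z,15),[280,230])
g=np.array([549.7,-161.1,211.7-56])
for L in(0,5,10,15):
    a=np.radians(L);show(L,pts(g+58*np.sin(a)*v-58*np.cos(a)*z,L),[275,200])
E
```

```text
parked {'bar': [218.0, 135.0], 'top': [238.0, 85.0], 'axle': [136.0, 343.0], 'foot': [376.0, 545.0]} top->axle [-101.  257.] axle->foot [239. 203.]
0 {'bar': [284.0, 173.0], 'top': [286.0, 109.0], 'axle': [274.0, 445.0], 'foot': [553.0, 605.0]} top->axle [-13. 336.] axle->foot [279. 160.]
5 {'bar': [284.0, 173.0], 'top': [292.0, 112.0], 'axle': [248.0, 433.0], 'foot': [519.0, 611.0]} top->axle [-44. 321.] axle->foot [271. 178.]
10 {'bar': [284.0, 173.0], 'top': [298.0, 115.0], 'axle': [223.0, 420.0], 'foot': [484.0, 614.0]} top->axle [-76. 305.] axle->foot [262. 195.]
15 {'bar': [284.0, 173.0], 'top': [304.0, 118.0], 'axle': [198.0, 404.0], 'foot': [448.0, 614.0]} top->axle [-106.  286.] axle->foot [250. 210.]
```

```bash
python3 -m creep '[0,0,0,55,0,0,0,0,55,0,0,0,0,55,0,0,0,0,55,0,0,0,0,55,0]' 20; python3 - <<'E'
from h import *
to([525.5,200.5,240],72.7)
c=camera("side")
f=c["frame"][220:280,275:335];cv2.imwrite("pics/side8.png",cv2.resize(f[:,:,::-1],None,fx=10,fy=10,interpolation=cv2.INTER_CUBIC))
E
```

```text
t: 6.2
tcp_pos: [550.7, -161.3, 158.2]
eef_rot: [0.003, -0.257, 0.966, -0.001]
wrist_force: [-0.6, -0.5, -6.2]
grip_width: 0.283
now [ 550.7 -161.3  158.2] yaw 119.75 F [-0.6 -0.5 -6.2] g 0.283 t 6.2
shift [-158.1  326.4  -82. ]
turn 47.1
```

View pics/side8.png

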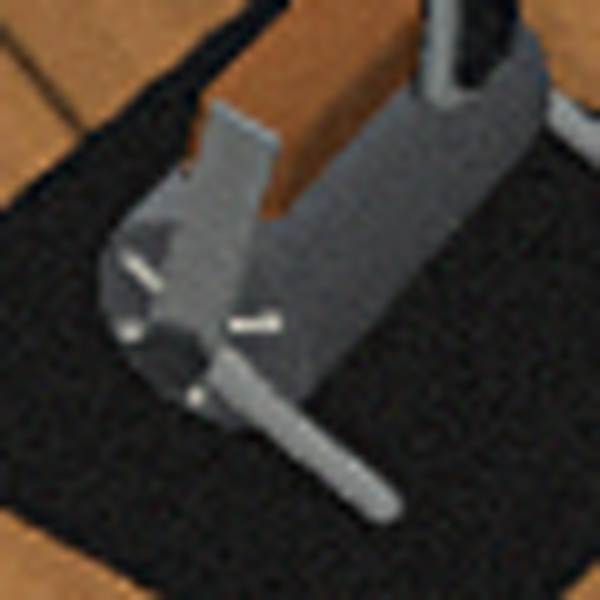

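```bash
python3 -m creep '[0,0,0,-60,0,0,-40,80,-82,10,0,-90,140,-82,20,0,-120,200,-82,30,0,-130,240,-82,40]' 120; python3 - <<'E'
from h import *
to([491,89.7,230],72.7)
E
```

```text
t: 6.88
tcp_pos: [547.9, 82.5, 240.3]
eef_rot: [0.003, 0.09, 0.996, 0.001]
wrist_force: [1.7, 0.1, -6.1]
grip_width: 0.279
now [547.9  82.5 240.3] yaw 79.7 F [ 1.7  0.1 -6.1] g 0.279 t 6.875
shift [57.3 -3.1  9.9]
turn 7.0
```

```bash
python3 -m creep '[0,30,-3,10,3,0,57,-3,10,7,0,57,-3,10,7,0,57,-3,10,7]' 120; python3 - <<'E'
from h import *
to([491,89.7,200],72.7)
for n,a in(("side",(60,220,190,310)),("top",(140,300,100,270))):
    c=camera(n);f=c["frame"][a[0]:a[1],a[2]:a[3]];cv2.imwrite(f"pics/{n}9.png",cv2.resize(f[:,:,::-1],None,fx=4,fy=4,interpolation=cv2.INTER_CUBIC)[:600])
E
```

```text
t: 7.38
tcp_pos: [492.1, 89.9, 230.7]
eef_rot: [0.004, 0.15, 0.989, 0.001]
wrist_force: [0.3, 0.6, -5.3]
grip_width: 0.283
now [492.1  89.9 230.7] yaw 72.74 F [ 0.3  0.6 -5.3] g 0.283 t 7.375
shift [ 1.3 -0.6 30.7]
turn 0.0
```

View pics/side9.png

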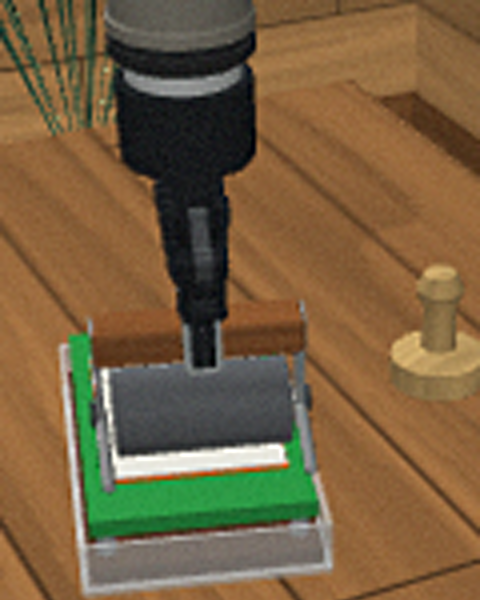

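View pics/top9.png

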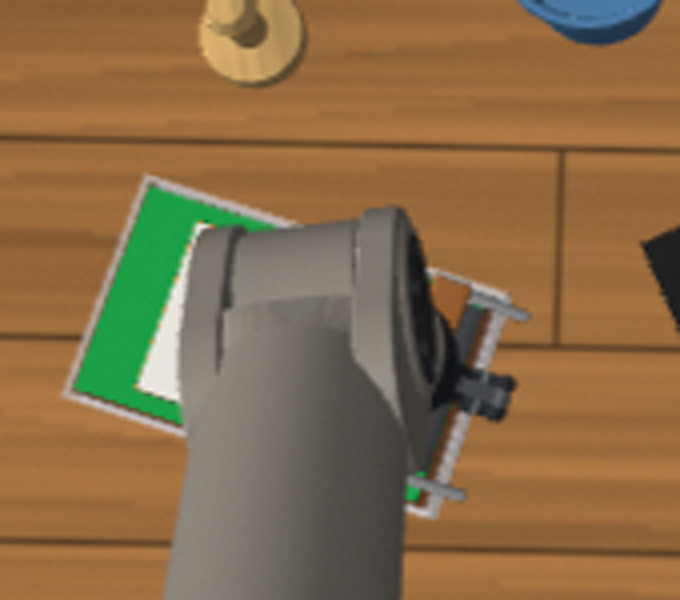

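```bash
python3 -m creep '[0,0,0,15,0,0,0,0,28,0,0,0,0,28,0]' 120; python3 -m creep '[0,0,0,2,0,0,0,0,3,0]' 120 ; python3 -m creep '[0,0,0,2,0,0,0,0,3,0]' 120; python3 -c "
from h import *
to([491,89.7,190],72.7)"
```

```text
t: 7.85
tcp_pos: [491.7, 89.2, 200.7]
eef_rot: [0.003, 0.151, 0.989, 0.0]
wrist_force: [-0.2, -0.5, -5.9]
grip_width: 0.283
t: 8.1
tcp_pos: [491.7, 89.2, 197.6]
eef_rot: [0.003, 0.151, 0.989, 0.0]
wrist_force: [-0.3, -1.6, -5.8]
grip_width: 0.286
t: 8.35
tcp_pos: [491.8, 89.2, 194.7]
eef_rot: [0.003, 0.151, 0.989, 0.0]
wrist_force: [-0.4, 0.3, -4.9]
grip_width: 0.286
now [491.8  89.2 194.7] yaw 72.68 F [-0.4  0.3 -4.9] g 0.286 t 8.35
shift [0.9 0.2 4.7]
turn -0.0
```

```bash
python3 -m creep '[0,0,0,1,0,0,0,0,2,0]' 120; python3 -m creep '[0,0,0,1,0,0,0,0,2,0]' 120 ; python3 -m creep '[0,0,0,1,0,0,0,0,1,0]' 120
```

```text
t: 8.6
tcp_pos: [491.8, 89.3, 192.7]
eef_rot: [0.003, 0.151, 0.989, 0.0]
wrist_force: [0.8, 0.1, -5.5]
grip_width: 0.283
t: 8.85
tcp_pos: [491.9, 89.3, 190.7]
eef_rot: [0.003, 0.151, 0.989, 0.0]
wrist_force: [-0.3, -0.3, -2.6]
grip_width: 0.284
t: 9.1
tcp_pos: [492.4, 89.8, 190.5]
eef_rot: [0.003, 0.15, 0.989, 0.001]
wrist_force: [-2.9, 0.9, 5.3]
grip_width: 0.285
```

```bash
python3 - <<'E'
from h import *
to([491,89.7,190],72.7)
for n,a in(("side",(100,220,200,300)),("top",(190,290,180,260))):
    c=camera(n);f=c["frame"][a[0]:a[1],a[2]:a[3]];cv2.imwrite(f"pics/{n}10.png",cv2.resize(f[:,:,::-1],None,fx=5,fy=5,interpolation=cv2.INTER_CUBIC)[:600])
E
```

```text
now [492.4  89.8 190.5] yaw 72.69 F [-2.9  0.9  5.3] g 0.285 t 9.1
shift [ 1.3 -0.5  0.5]
turn -0.0
```

View pics/side10.png

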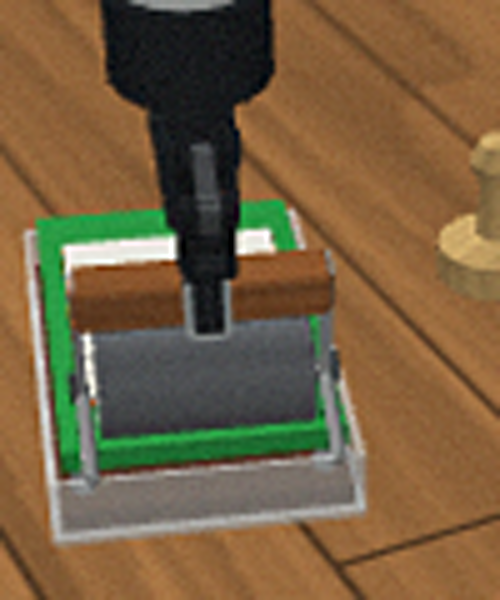

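View pics/top10.png

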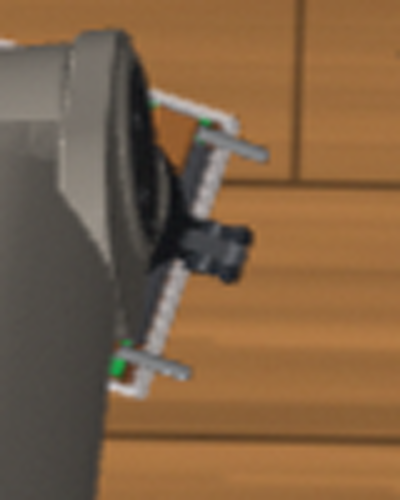

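```bash
python3 -m creep '[0,0,0,0.8,0,0,0,4,1.2,0,0,0,8,1.2,0,0,0,12,1.2,0,0,0,16,1.2,0]' 120
```

```text
t: 9.82
tcp_pos: [497.2, 104.0, 190.5]
eef_rot: [0.003, 0.151, 0.989, 0.001]
wrist_force: [-5.6, -3.3, 12.6]
grip_width: 0.283
```

```bash
python3 - <<'E'
from h import *
to([491,89.7,190],72.7)
for n,a in(("side",(100,220,200,300)),):
    c=camera(n);f=c["frame"][a[0]:a[1],a[2]:a[3]];cv2.imwrite(f"pics/{n}11.png",cv2.resize(f[:,:,::-1],None,fx=5,fy=5,interpolation=cv2.INTER_CUBIC)[:600])
E
```

```text
now [497.2 104.  190.5] yaw 72.67 F [-5.6 -3.3 12.6] g 0.283 t 9.825
shift [  1.6 -15.5   0.5]
turn -0.0
```

View pics/side11.png

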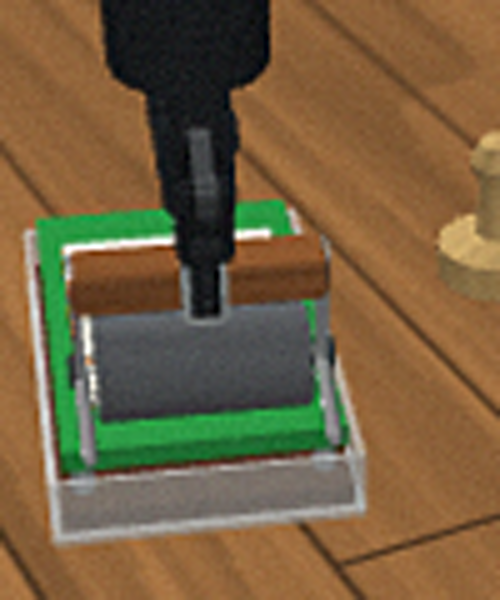

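```bash
python3 -m creep '[0,0,6,1.2,0,0,0,12,1.2,0,0,0,18,1.2,0,0,0,24,1.2,0,0,0,30,1.2,0]' 120
```

```text
t: 10.5
tcp_pos: [506.9, 134.2, 190.4]
eef_rot: [0.004, 0.15, 0.989, 0.002]
wrist_force: [-2.3, 0.5, 7.6]
grip_width: 0.283
```

```bash
python3 - <<'E'
from h import *
to([491,89.7,190],72.7)
for n,a in(("side",(100,220,200,300)),):
    c=camera(n);f=c["frame"][a[0]:a[1],a[2]:a[3]];cv2.imwrite(f"pics/{n}12.png",cv2.resize(f[:,:,::-1],None,fx=5,fy=5,interpolation=cv2.INTER_CUBIC)[:600])
E
```

```text
now [506.9 134.2 190.4] yaw 72.71 F [-2.3  0.5  7.6] g 0.283 t 10.5
shift [  1.9 -47.2   0.2]
turn 0.0
```

View pics/side12.png

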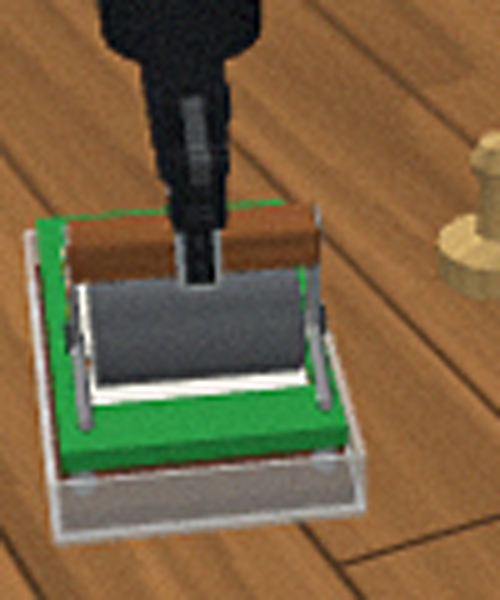

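```bash
python3 -m creep '[0,0,6,1.5,0,0,0,12,1.5,0,0,0,18,1.5,0,0,0,24,1.5,0,0,0,30,1.5,0]' 120; python3 -m creep '[0,0,6,1.3,0,0,0,12,1.3,0,0,0,18,1.3,0,0,0,24,1.3,0,0,0,30,1.3,0]' 120
```

```text
t: 11.18
tcp_pos: [516.7, 164.8, 190.4]
eef_rot: [0.004, 0.15, 0.989, 0.003]
wrist_force: [-2.6, 1.1, 8.6]
grip_width: 0.282
t: 11.8
tcp_pos: [526.0, 194.2, 190.3]
eef_rot: [0.005, 0.149, 0.989, 0.004]
wrist_force: [-3.3, 1.0, 6.7]
grip_width: 0.284
```

```bash
python3 - <<'E'
from h import *
to([491,89.7,190],72.7)
for n,a in(("side",(100,220,200,300)),):
    c=camera(n);f=c["frame"][a[0]:a[1],a[2]:a[3]];cv2.imwrite(f"pics/{n}13.png",cv2.resize(f[:,:,::-1],None,fx=5,fy=5,interpolation=cv2.INTER_CUBIC)[:600])
E
```

```text
now [526.  194.2 190.3] yaw 72.81 F [-3.3  1.   6.7] g 0.284 t 11.8
shift [   2.5 -110.1   -0.7]
turn 0.1
```

View pics/side13.png

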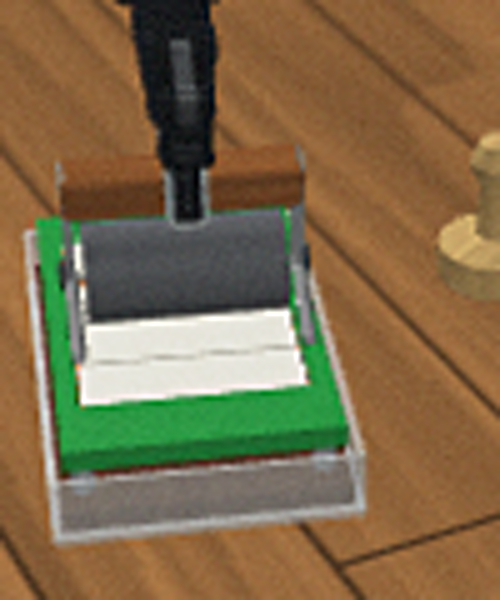

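```bash
python3 -m creep '[0,0,6,1.9,0,0,0,12,1.9,0,0,0,18,1.9,0,0,0,24,1.9,0,0,0,30,1.9,0]' 120; python3 -m creep '[0,0,6,1.8,0,0,0,12,1.8,0,0,0,18,1.8,0,0,0,24,1.8,0,0,0,30,1.8,0]' 120;  python3 -m creep '[0,0,6,1.8,0,0,0,12,1.8,0,0,0,18,1.8,0,0,0,24,1.8,0,0,0,30,1.8,0]' 120
```

```text
t: 12.48
tcp_pos: [535.5, 223.4, 190.4]
eef_rot: [0.005, 0.149, 0.989, 0.004]
wrist_force: [-4.5, -0.4, 10.5]
grip_width: 0.282
t: 13.1
tcp_pos: [545.0, 253.3, 190.3]
eef_rot: [0.006, 0.149, 0.989, 0.006]
wrist_force: [-3.8, 0.4, 8.3]
grip_width: 0.283
t: 13.72
tcp_pos: [554.2, 283.2, 190.3]
eef_rot: [0.006, 0.149, 0.989, 0.007]
wrist_force: [-2.3, 0.6, 7.0]
grip_width: 0.282
```

```bash
python3 - <<'E'
from h import *
to([491,89.7,190],72.7)
for n,a in(("side",(100,220,200,300)),):
    c=camera(n);f=c["frame"][a[0]:a[1],a[2]:a[3]];cv2.imwrite(f"pics/{n}14.png",cv2.resize(f[:,:,::-1],None,fx=5,fy=5,interpolation=cv2.INTER_CUBIC)[:600])
E
```

```text
now [554.2 283.2 190.3] yaw 72.86 F [-2.3  0.6  7. ] g 0.282 t 13.725
shift [   3.4 -203.5   -2.8]
turn 0.2
```

View pics/side14.png

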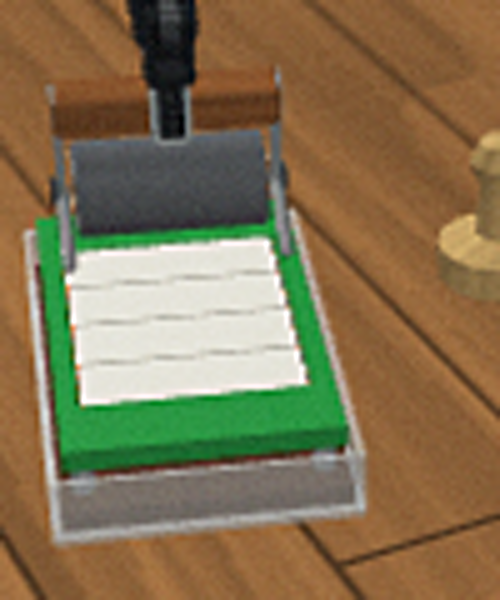

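```bash
python3 -m creep '[0,0,0,-15,0,0,0,0,-50,0,0,0,0,-65,0,0,0,0,-65,0]' 120; python3 - <<'E'
from h import *
to([551,-161,230],119)
for n,a in(("side",(120,220,190,310)),("top",(170,280,105,240))):
    c=camera(n);f=c["frame"][a[0]:a[1],a[2]:a[3]];cv2.imwrite(f"pics/{n}15.png",cv2.resize(f[:,:,::-1],None,fx=5,fy=5,interpolation=cv2.INTER_CUBIC)[:600])
    h=cv2.cvtColor(f,cv2.COLOR_RGB2HSV);k=np.load("cams.npz")[n][a[0]:a[1],a[2]:a[3]]
    h0=cv2.cvtColor(k,cv2.COLOR_RGB2HSV)
    print(n,[int((cv2.inRange(q,(3,150,170),(18,255,255))>0).sum()) for q in(h0,h)])
E
```

```text
t: 14.28
tcp_pos: [554.0, 283.5, 256.3]
eef_rot: [0.007, 0.149, 0.989, 0.008]
wrist_force: [0.4, 0.6, -6.4]
grip_width: 0.285
now [554.  283.5 256.3] yaw 72.9 F [ 0.4  0.6 -6.4] g 0.285 t 14.275
shift [-127.6 -426.1   20.3]
turn -46.1
side [32, 11]
top [0, 320]
```

View pics/side15.png

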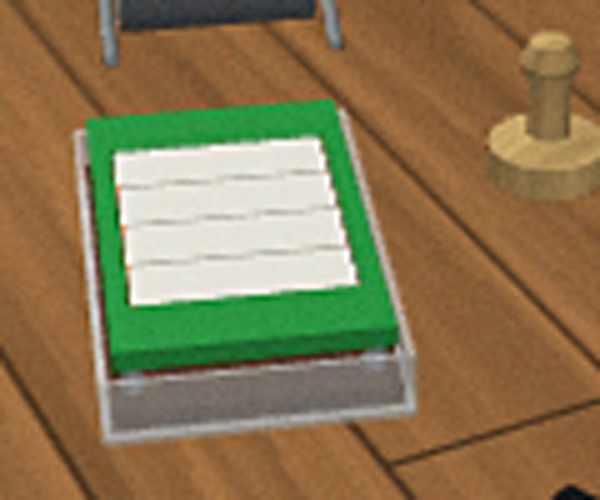

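View pics/top15.png

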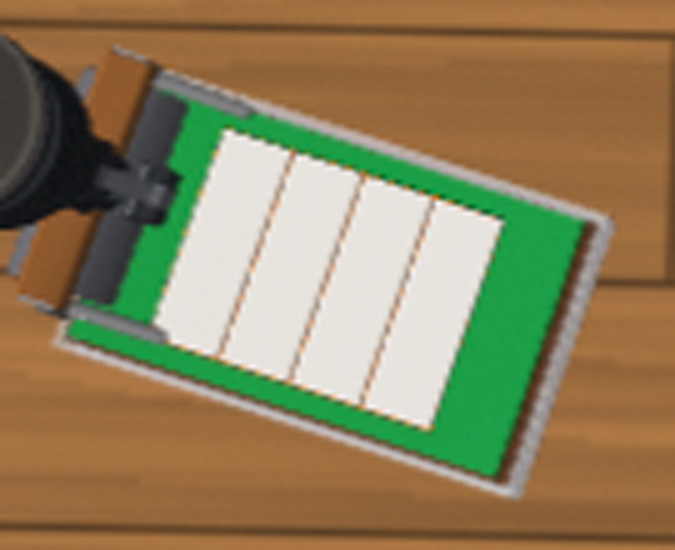

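```bash
python3 - <<'E'
from h import *
c=camera("side")["frame"][140:190,205:270];k=np.load("cams.npz")["side"][140:190,205:270]
o=np.vstack([cv2.resize(x[:,:,::-1],None,fx=6,fy=6,interpolation=cv2.INTER_CUBIC) for x in(k,c)])
cv2.imwrite("pics/cmp16.png",o)
E
```

```text
(no output)
```

View pics/cmp16.png

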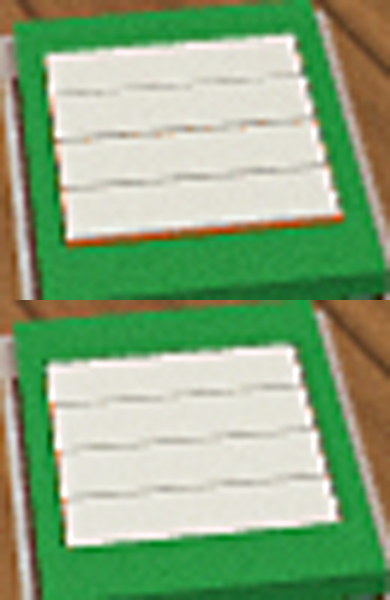

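```bash
python3 -m creep '[0,0,-50,0,0,0,0,-110,0,0,0,0,-160,0,0,0,0,-199,0,0,0,0,-199,0,0]' 120; python3 -c "
from h import *
to([493,94,196],72.7)"
```

```text
t: 15.05
tcp_pos: [492.6, 88.9, 250.1]
eef_rot: [0.004, 0.151, 0.988, 0.005]
wrist_force: [0.5, 0.1, -6.2]
grip_width: 0.282
now [492.6  88.9 250.1] yaw 72.58 F [ 0.5  0.1 -6.2] g 0.282 t 15.05
shift [ 1.5  4.3 54.2]
turn -0.1
```

```bash
python3 -m creep '[0,0,2,30,0,0,0,4,53,0,0,0,4,53,0,0,0,4,53,0]' 120; python3 -m creep '[0,0,0,3,0,0,0,0,5,0,0,0,0,5,0]' 120
```

```text
t: 15.55
tcp_pos: [494.8, 93.6, 197.5]
eef_rot: [0.004, 0.151, 0.988, 0.005]
wrist_force: [-0.8, -0.5, -4.9]
grip_width: 0.283
t: 15.92
tcp_pos: [494.8, 93.6, 192.7]
eef_rot: [0.004, 0.151, 0.988, 0.005]
wrist_force: [-0.3, -0.5, -5.5]
grip_width: 0.282
```

```bash
python3 -m creep '[0,0,0,1.5,0,0,0,0,3,0,0,0,0,3.2,0]' 120; python3 -c "
from h import *
to([493,94,196],72.7)"
```

```text
t: 16.3
tcp_pos: [495.5, 94.0, 190.3]
eef_rot: [0.005, 0.151, 0.988, 0.006]
wrist_force: [-3.3, 0.6, 6.2]
grip_width: 0.285
now [495.5  94.  190.3] yaw 72.61 F [-3.3  0.6  6.2] g 0.285 t 16.3
shift [ 2.4 -0.7 -5.7]
turn -0.1
```

```bash
python3 -m creep '[0,0,0,1.9,0,0,0,8,1.9,0,0,0,16,1.9,0,0,0,24,1.9,0,0,0,32,1.9,0]' 120; python3 -m creep '[0,0,8,2,0,0,0,16,2,0,0,0,24,2,0,0,0,32,2,0,0,0,40,2,0]' 120
```

```text
t: 16.92
tcp_pos: [505.8, 125.4, 190.2]
eef_rot: [0.006, 0.151, 0.988, 0.007]
wrist_force: [-3.5, -0.7, 8.5]
grip_width: 0.284
t: 17.55
tcp_pos: [518.5, 164.6, 190.2]
eef_rot: [0.006, 0.151, 0.989, 0.008]
wrist_force: [-2.6, 0.9, 9.1]
grip_width: 0.282
```

```bash
python3 -m creep '[0,0,8,2.6,0,0,0,16,2.6,0,0,0,24,2.6,0,0,0,32,2.6,0,0,0,40,2.6,0]' 120; python3 -m creep '[0,0,8,2.4,0,0,0,16,2.4,0,0,0,24,2.4,0,0,0,32,2.4,0,0,0,40,2.4,0]' 120;  python3 -m creep '[0,0,8,2.4,0,0,0,16,2.4,0,0,0,24,2.4,0,0,0,32,2.4,0,0,0,40,2.4,0]' 120
```

```text
t: 18.18
tcp_pos: [531.3, 204.1, 190.1]
eef_rot: [0.007, 0.151, 0.988, 0.009]
wrist_force: [-3.2, 0.4, 9.6]
grip_width: 0.285
t: 18.8
tcp_pos: [544.1, 243.4, 190.2]
eef_rot: [0.007, 0.151, 0.988, 0.011]
wrist_force: [-2.9, 0.3, 7.4]
grip_width: 0.287
t: 19.42
tcp_pos: [556.7, 282.8, 190.2]
eef_rot: [0.008, 0.151, 0.988, 0.012]
wrist_force: [-3.1, 0.7, 6.2]
grip_width: 0.287
```

```bash
python3 -m creep '[0,0,0,-20,0,0,0,0,-60,0,0,0,0,-60,0]' 120; python3 -c "
from h import *
to([551,-161,230],119)"
```

```text
t: 19.8
tcp_pos: [557.1, 282.0, 252.6]
eef_rot: [0.01, 0.151, 0.988, 0.014]
wrist_force: [1.1, 0.9, -6.4]
grip_width: 0.285
now [557.1 282.  252.6] yaw 72.64 F [ 1.1  0.9 -6.4] g 0.285 t 19.8
shift [-126.2 -425.1   11.8]
turn -46.4
```

```bash
python3 -m creep '[0,-15,-60,0,0,0,-30,-120,0,-8,0,-50,-175,0,-16,0,-65,-230,0,-24,0,-80,-280,0,-32]' 120; python3 -c "
from h import *
to([551,-161,230],119)"
```

```text
t: 20.42
tcp_pos: [548.6, -11.2, 243.6]
eef_rot: [0.012, -0.129, 0.991, 0.01]
wrist_force: [1.4, 0.7, -4.7]
grip_width: 0.287
now [548.6 -11.2 243.6] yaw 104.87 F [ 1.4  0.7 -4.7] g 0.287 t 20.425
shift [  36.4 -145.7   10.1]
turn -14.1
```

```bash
python3 -m creep '[0,15,-50,5,-5,0,30,-100,10,-10,0,36,-145,10,-14,0,36,-145,10,-14,0,36,-145,10,-14]' 120; python3 - <<'E'
from h import *
to([551,-161,160],119)
c=camera("side");f=c["frame"][120:270,230:380];cv2.imwrite(f"pics/side17.png",cv2.resize(f[:,:,::-1],None,fx=4,fy=4))
E
```

```text
t: 21.05
tcp_pos: [550.4, -159.8, 228.5]
eef_rot: [0.012, -0.249, 0.968, 0.009]
wrist_force: [0.7, 0.6, -5.3]
grip_width: 0.286
now [ 550.4 -159.8  228.5] yaw 118.82 F [ 0.7  0.6 -5.3] g 0.286 t 21.05
shift [ 2.  -2.2 68.5]
turn -0.2
```

View pics/side17.png

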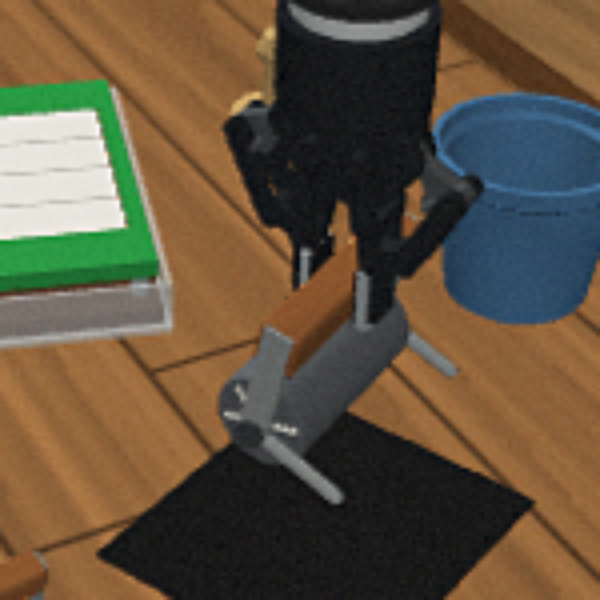

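```bash
python3 -m creep '[0,2,-2,35,0,0,2,-2,70,0,0,2,-2,80,0,0,2,-2,80,0]' 120;python3 -m creep '[0,0,0,2,0,0,0,0,4,0]' 120;python3 -m creep '[0,0,0,2,0,0,0,0,2,0]' 120
```

```text
t: 21.6
tcp_pos: [551.5, -158.9, 148.5]
eef_rot: [0.012, -0.25, 0.968, 0.01]
wrist_force: [-0.9, 0.8, -4.7]
grip_width: 0.286
t: 21.85
tcp_pos: [552.4, -158.7, 145.6]
eef_rot: [0.013, -0.25, 0.968, 0.009]
wrist_force: [-0.4, -0.0, -5.9]
grip_width: 0.285
t: 22.1
tcp_pos: [552.8, -158.7, 144.0]
eef_rot: [0.014, -0.25, 0.968, 0.009]
wrist_force: [0.8, 1.1, -4.5]
grip_width: 0.284
```

```bash
python3 -m creep '[0,0,0,1,0,0,0,0,1.5,0]' 120;python3 -m creep '[0,0,0,1,0,0,0,0,1.5,0]' 120; python3 - <<'E'
from h import *
to([551,-161,140],119)
c=camera("side");f=c["frame"][170:290,260:380];cv2.imwrite(f"pics/side18.png",cv2.resize(f[:,:,::-1],None,fx=5,fy=5))
E
```

```text
t: 22.35
tcp_pos: [553.8, -158.8, 143.5]
eef_rot: [0.015, -0.25, 0.968, 0.009]
wrist_force: [0.1, 1.3, 3.8]
grip_width: 0.284
t: 22.6
tcp_pos: [554.8, -159.1, 143.1]
eef_rot: [0.016, -0.25, 0.968, 0.008]
wrist_force: [0.4, -0.1, 10.7]
grip_width: 0.284
now [ 554.8 -159.1  143.1] yaw 119.0 F [ 0.4 -0.1 10.7] g 0.284 t 22.6
shift [4.4 0.2 2.9]
turn -0.0
```

View pics/side18.png

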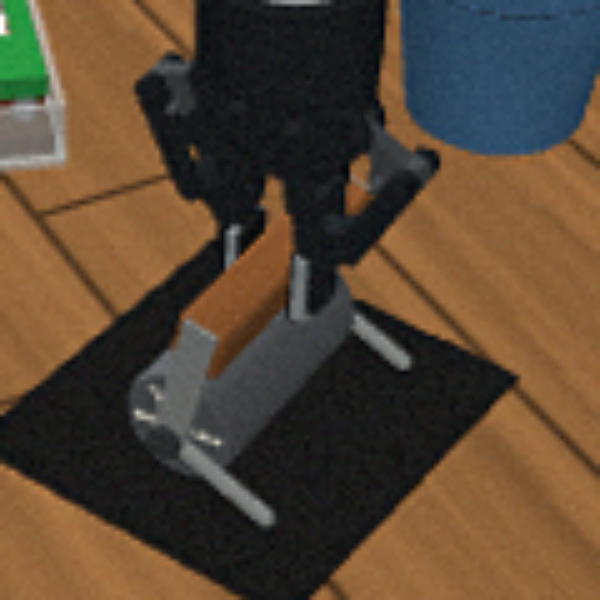

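```bash
python3 -m creep '[0,0,0,0.2,0,0,0,0,0.2,0]' 20; python3 -m creep '[34,0,0,0,0,40,0,0,0,0,40,0,0,0,0]' 20; python3 - <<'E'
from h import *
to([551,-161,140],119)
c=camera("side");f=c["frame"][170:290,260:380];cv2.imwrite(f"pics/side19.png",cv2.resize(f[:,:,::-1],None,fx=5,fy=5))
E
```

```text
t: 22.9
tcp_pos: [554.9, -159.6, 143.2]
eef_rot: [0.016, -0.25, 0.968, 0.008]
wrist_force: [-0.5, -0.3, 5.7]
grip_width: 0.282
t: 23.28
tcp_pos: [554.8, -159.5, 143.0]
eef_rot: [0.016, -0.25, 0.968, 0.008]
wrist_force: [-0.1, -0.5, -0.3]
grip_width: 0.401
now [ 554.8 -159.5  143. ] yaw 118.98 F [-0.1 -0.5 -0.3] g 0.401 t 23.275
shift [4.2 0.5 2.9]
turn -0.0
```

View pics/side19.png

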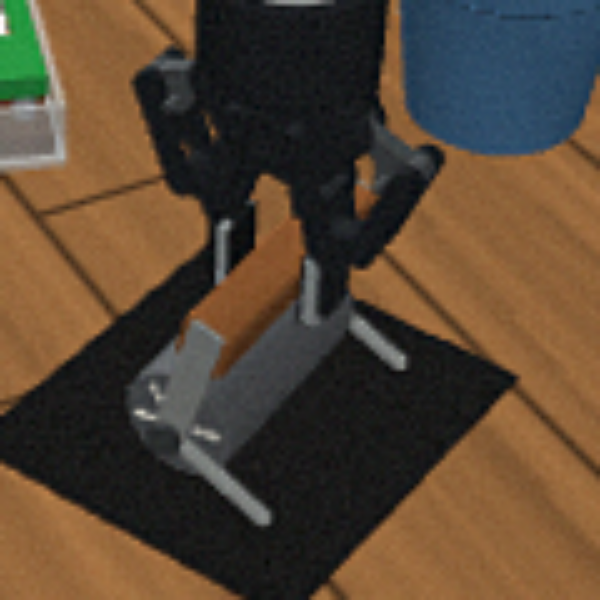

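Seated on its feet (slight lean back), wrist force zero. Now open fully and go up.

```bash
python3 -m creep '[60,0,0,0,0,80,0,0,0,0,100,0,0,0,0,100,0,0,0,0,100,0,0,0,0]' 20; python3 -m creep '[100,0,0,-30,0,100,0,0,-80,0,100,0,0,-110,0,100,0,0,-110,0]' 20; python3 - <<'E'
from h import *
to([400,250,300],119)
E
```

```text
t: 23.95
tcp_pos: [554.8, -159.5, 143.1]
eef_rot: [0.016, -0.25, 0.968, 0.008]
wrist_force: [-0.1, 0.2, -0.7]
grip_width: 1.001
t: 24.45
tcp_pos: [553.1, -162.7, 255.6]
eef_rot: [0.018, -0.25, 0.968, 0.007]
wrist_force: [0.0, 0.2, 0.4]
grip_width: 1.0
now [ 553.1 -162.7  255.6] yaw 118.97 F [0.  0.2 0.4] g 1.0 t 24.45
shift [-67.5 435.4 -39.8]
turn -0.0
```

```bash
python3 -m creep '[100,0,60,-20,0,100,0,120,-30,0,100,0,160,-30,0,100,0,160,-30,0]'; python3 - <<'E'
from h import *
s=read_state();print(s["tcp_pos"],s["t"])
k=np.load("cams.npz")
C={}
for n,a in(("side",(130,300,195,375)),("top",(150,280,100,360))):
    c=camera(n);C[n]=c;f=c["frame"][a[0]:a[1],a[2]:a[3]];z=3.5 if n=="side" else 3;cv2.imwrite(f"pics/{n}20.png",cv2.resize(f[:,:,::-1],None,fx=z,fy=z,interpolation=cv2.INTER_CUBIC)[:600])
# panel drop seen in the side view: corners before/after vs expected px
def quad(F):
    h=cv2.cvtColor(F,cv2.COLOR_RGB2HSV);w=cv2.inRange(h,(0,0,170),(180,40,255));m=np.zeros_like(w);m[140:190,208:266]=w[140:190,208:266]
    m=cv2.morphologyEx(m,cv2.MORPH_CLOSE,np.ones((5,5)));n=max(cv2.findContours(m,0,2)[0],key=cv2.contourArea);M=cv2.moments(n);return M["m10"]/M["m00"],M["m01"]/M["m00"]
print(quad(k["side"]),quad(C["side"]["frame"]))
print([proj(C["side"],[525.5,200.5,z]) for z in(51,56)])
E
```

```text
t: 24.95
tcp_pos: [472.9, -20.6, 285.4]
eef_rot: [0.017, -0.253, 0.967, 0.008]
wrist_force: [0.3, -0.1, -0.5]
grip_width: 1.006
[472.93037713 -20.5516178  285.44966813] 24.95
(235.73269816064575, 162.36720921000398) (235.50491185573946, 163.86731260933925)
[array([236.30309251, 162.56324814]), array([236.20759269, 160.97692524])]
```

View pics/side20.png

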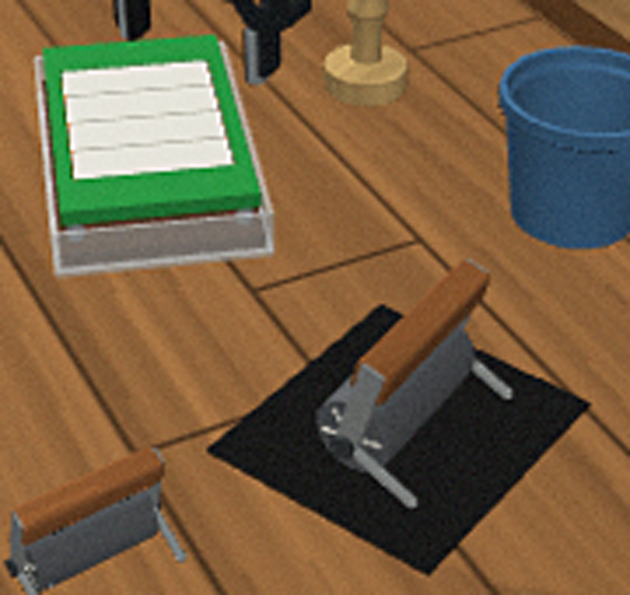

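View pics/top20.png

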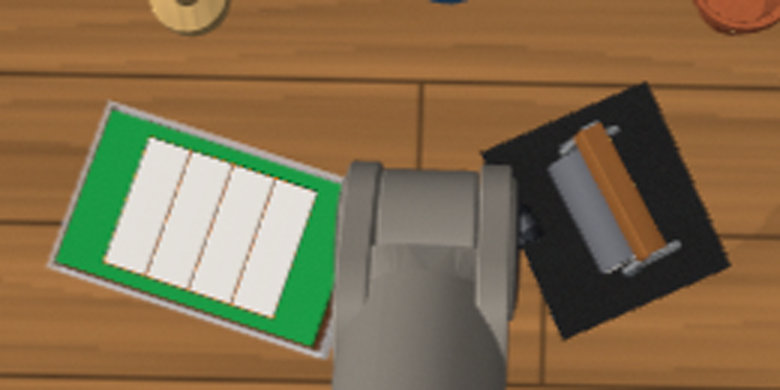

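```bash
python3 -c "
from rig import *
print(sign_off(), read_state()['t'])"
```

```text
the job is handed in; nothing more can be done
the job is handed in; nothing more can be done
```

I rolled all four panels down flush, stood the roller back on its mat on its wheel and feet, let go, and handed the job in at about 25 s of the 72 s.

- **Rolling:** I made two passes over the cover, both in the tray's +y direction with the feet trailing. The wheel pressed with about 12–18 N in the readings at the end of each move (roller weight added), so some stretches fell below the 15 N asked for. I did not watch the force between those readings.
- **Panels flush:** The tool height stayed within about 0.4 mm from the near landing, over all four panels, to the far landing. In the side view the panels' common centre dropped 1.50 px, against 1.59 px expected for 5 mm, and the orange front edge is gone. I measured this for the cover as a whole, not panel by panel. The top view still shows thin orange lines in the gaps between panels, as it did before rolling.
- **Roller parked:** In the last side and top pictures it stands well inside the mat, leaning back on wheel and feet, with the gripper clear. The tamper, planter and clay pot looked untouched in the pictures I took.

**Did not go as expected:** the grip never turned the frame fully upright; it stayed leaning about 10–12°. The feet therefore cleared the cover by only an estimated 2–4 mm. In the pictures I saw no foot pressing on the cover, but with so little clearance I can't rule out a light touch. The tool also drifted about 2° out of vertical by the end.

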